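Lock the circuit board in its fixture with the gated clamp knob

TASK

Clamp the loose circuit board in its fixture: push the red knob with the fingertips along the long leg of its L-shaped slot as far as it goes, so that the blue bar slides the board against the steel fence, then push the knob sideways all the way to the end of the short leg, where it locks. Only push: grip and lift nothing, do not touch the board itself, leave the knob locked and everything else on the bench where it is.

Things in the scene. Friction and masses are not known exactly. Their poses are not given: they have to be found in the camera images.
- fixture: fixed board fixture: aluminium plate 170 (its x) x 252 (its y) mm, top at z 12 mm. Origin on the bench under the corner of the L-slot, z up; its +y is the clamping direction (to the fence), its +x the locking direction; plate from x -85 to 85, y -70 to 182. Low side rails (up to z 24) beside the board at x +-74 to +-82, y 60 to 168
- knob_middle (a point): centre of the red square knob (thin ribs round it), 28 x 28 mm across, from 45 to 83 mm above the bench (this point at 64), faces square to the fixture's x and y; captive, on a 10 mm pin that runs in the slot: moves along fixture y by joint clamp, along fixture x by joint lock. Stays where it is left; friction about 2 N each way, no spring
- clamp (a joint): travel of knob and blue bar along the long leg (fixture +y), m: 0 = fully back (knob at fixture y = -45 mm), 0.047 = end of travel (knob at fixture y = +2 mm). Starts at 0 to 0.010. The pin can enter the short leg only above 0.043
- lock (a joint): travel of the knob along the short leg (fixture +x), m: 0 = in the long leg (knob at fixture x = 0), 0.025 = end of the short leg, locked. Starts at 0; 2 mm of play while in the long leg
- slot_corner (a point): corner of the L-slot on the top face of the grey slot cover (fixture 0, 0, 40 mm). Cover: fixture x -40 to 60, y -62 to 18, top at z 40 mm. Slot 14 mm wide: the long leg runs along fixture y up to this corner, the short leg from it towards +x
- slot_end (a point): centre of the pin's place at the end of the short leg, on the cover's top face (fixture 25, 0, 40 mm)
- bar_face (a point): middle of the front face of the blue clamp bar, 110 mm wide, from the plate up to 32 mm above the bench; it faces the board and moves with joint clamp (64 mm ahead of the knob along fixture y)
- fence_face (a point): middle of the face of the steel fence that the board is pushed against (fixture 0, 167.5, 19.5 mm); the fence spans fixture x -80 to 80, is 10 mm thick, up to 34 mm above the bench
- board: green circuit board with components, 140 x 100 x 15 mm, loose, lying flat on the fixture plate between bar and fence, 8 to 28 mm short of the fence; its long side lies across the fixture. The bare board is 2 mm thick, 1 to 3 mm above the origin, which is the middle of its underside (about 11 mm above the bench)
- knob_left: face of the knob towards fixture +y (4 mm slab of the knob, 24 mm wide; origin at the knob's axis, at the bench's height)
- knob_right: face of the knob towards fixture -y, as above; pushed to clamp
- knob_far: face of the knob towards fixture +x, as above
- knob_near: face of the knob towards fixture -x, as above; pushed to lock
- tin: bystander: small round grey tin, 41 mm across, 18 high, near the fixture's corner; origin under its centre
- driver: bystander: small yellow screwdriver, 136 mm long, 12 mm thick, lying beyond the fixture
- cutters: bystander: side cutters with red grips, 126 x 50 x 13 mm, lying in front of the fixture
- wash_bottle: bystander: pale yellow wash bottle with a bent spout, 199 mm high, 65 mm across; origin at the underside
- reel: bystander: reel of solder with blue flanges standing on end, 56 mm across, 58 high
- bin: bystander: black open-fronted parts bin with green parts, 153 x 114 x 62 mm
- marker: bystander: black marker lying to the right, 135 mm long, fixed
- flat_board_2: bystander: another green circuit board, 140 x 100 x 15 mm, lying on the bench to the right, fixed

How it is judged:
By the outcome, as a careful person would: the job done as asked, in the order asked, and still so for the second after the job is handed in, with the robot touching nothing.
It also fails if it takes over 40 s, if anything falls off the work surface, if the arm or the gripper's body presses on something with over 40 N, if the wrist force passes 120 N, or if a joint passes its speed limit or range.

ROBOT

A 6-joint arm with a two-finger parallel gripper is mounted at the origin on a cart in front of the work surface, level with it; the furniture and walls round the work are solid. World frame = base frame: x ahead of the robot, y to its left, z up, the work surface at z = 0. Lengths are in mm, angles in degrees, forces in N, time in s.
With the tool pointing down it reaches from about 300 to 850 mm from the base axis. Payload 4.2 kg.
Tool frame: the origin (TCP) lies on the centre line of the jaws, within the pads' length; the fingertips stand 11 mm ahead of it and the grasp point (between the pads) lies 8 mm behind it; z points along the fingers, y is the line along which they close (so a half turn about z gives the same grasp; the last joint's range is limited). The gripper opens to 91 mm and grips with 3 to 60 N. Pads are 32 mm wide; open, the fingers measure 118 mm over their backs; the gripper's body (76 mm by 178 mm) begins 60 mm behind the grasp point.
Start: joints at [69.786, 18.312, 89.639, -0, 72.044, -1.146], TCP at [187.85, 543.465, 224.976] pointing down, gripper open.
Joint ranges: [-177.97, 177.97], [-48.28, 115.42], [12.27, 149.76], [-77.06, 257.06], [2.81, 150.46], [-146.56, 146.56]. Speed limits (degrees/s): [147.25, 147.25, 180, 180, 180, 180].

INTERFACE

Orientations are given as [roll, pitch, yaw] about the fixed x, y, z axes, in that order (R = Rz(yaw) Ry(pitch) Rx(roll)).
In Python, from workcell import env, grab_frame, camera_model, models gives the robot as it stands.
- The arm moves only by the shell command python3 -m crank 'ROWS' [FORCE]. ROWS is text: rows parted by semicolons, each of 7 numbers parted by spaces: the closure, from -1 (fully open) to 1 (shut), so that 0 is half open, then the shift along the tool's x, y, z in mm, then the turn, a rotation vector about the tool's x, y, z in degrees. A call has 1 to 10 rows; each row shifts and turns the commanded pose from where the row before left it, along the tool's axes as they then stand; what a row does not reach is not made up. A row lasts 1/8 s, in which the tool goes at most 62.5 mm and 10.7 degrees, less where a joint would pass 70% of its speed; a pose out of reach is approached as far as the arm can. A call is refused whole if a number of a shift passes 62.5 or a number of a turn 10.7, either way. A call with a gripper value outside its range is refused whole. The fingers move at their own pace and stop on an object; FORCE is the grip in N (left out, the last holds). Time passes only in rows, so rows that do not move let the fingers close. It gives the time, the measured TCP pose, the force, the opening and the grip force at its end, in the units of the state.
- env.state(): the state, without advancing time (a new reading comes with each control period).
- grab_frame(name): name is "side" or "top"; returns the picture (400x640x3 uint8, blue, green, red); there is no depth.
- camera_model(name): a dict with "K" (3x3 intrinsics, pixels), "R" (3x3) and "t" (3): a world point X has camera coordinates R X + t. Camera axes: x right, y down, z forward; pixel columns grow to the right and rows downward; lengths in mm; the calibration is good to about 2 mm. A picture is of the moment at which its call begins. camera_model takes no time and is no camera call.
- env.job_done(): hands the job in; it is judged then, once.
Trained networks look in the newest picture that a camera, given by its name, has taken for a name from the list of things; names that differ only in an ending like _2 or _b are one class to them, and where a whole thing is asked for, a point or a joint stands for the part that bears it (a point fixed in the world has none). Each returns a list of dicts, best first, with "p" (0 to 1); they miss things now and then, are a little off and sometimes report something else, mostly with a low value. They report only what shows in the picture. A call takes as long as a camera call.
- models.search_frame(name, camera): "point" ([x, y, z] in mm, in world coordinates, good to about 4 mm: the middle of the surface that is visible of it).
The state is a dict: "time_s": time; "qpos": joint angles; "qvel": joint speeds; "effort": joint torques, N m; "ee_pos": TCP position; "ee_rot": TCP orientation; "force": force on the tool from outside, world axes, zero at the start; "torque": the same for the moment, N m; "gripper_width": finger opening in mm; "gripper_force": force on a finger pad.
Only numpy, scipy, OpenCV 4.12 (cv2) and the standard library are available. Lean on these libraries where they do the work, as an engineer would, in place of code of your own. Each camera call takes 0.05 s, during which the arm holds its last target. There are 200 camera calls.

## Working session

There is one attempt and no reset: what is moved stays moved. The work goes in short steps, Python scripts to look and compute and a shell command to move; the robot and the scene stay as the last step left them, time stands still between calls to the robot, and variables do not carry over. Pictures are saved under pics/ and viewed, at most 10 in all, crops included, and the job is handed in when it is done.

```bash
mkdir -p pics; python3 - <<'E'
from workcell import env, grab_frame, camera_model, models
import cv2, numpy as np
for c in("side","top"):
    cv2.imwrite(f"pics/{c}0.png",grab_frame(c))
    for n in("knob_middle","slot_corner","slot_end","bar_face","fence_face","board","fixture","knob_right","knob_near"):
        print(c,n,[(np.round(d["point"]).tolist(),round(d["p"],2)) for d in models.search_frame(n,c)[:2]])
s=env.state();print(s["time_s"],s["ee_pos"],s["ee_rot"],s["force"],s["gripper_width"])
E
```

```text
side knob_middle [([568.0, -34.0, 70.0], 0.45)]
side slot_corner [([539.0, -11.0, 17.0], 0.57)]
side slot_end [([536.0, -14.0, 17.0], 0.9)]
side bar_face [([562.0, -31.0, 57.0], 0.66)]
side fence_face [([541.0, -12.0, 19.0], 0.75)]
side board [([521.0, 90.0, 12.0], 0.97)]
side fixture [([542.0, -14.0, 18.0], 0.73)]
side knob_right [([649.0, 73.0, 11.0], 0.6)]
side knob_near []
top knob_middle [([570.0, -30.0, 80.0], 0.66), ([494.0, 583.0, 13.0], 0.17)]
top slot_corner [([545.0, 18.0, 17.0], 0.56)]
top slot_end [([547.0, 17.0, 14.0], 0.75)]
top bar_face [([563.0, 9.0, 31.0], 0.48), ([422.0, 1.0, 10.0], 0.16)]
top fence_face []
top board [([521.0, 98.0, 13.0], 0.82), ([548.0, 18.0, 13.0], 0.58)]
top fixture [([541.0, 21.0, 12.0], 0.78)]
top knob_right [([541.0, 24.0, 9.0], 0.73)]
top knob_near [([564.0, 7.0, 30.0], 0.32)]
1.0 [187.84222324 543.45029771 224.97331009] [1.79996939e+02 7.25377486e-04 1.60932624e+02] [ 0.84949979 -0.74098728  0.3769997 ] 91.54429166518138
```

View pics/top0.png

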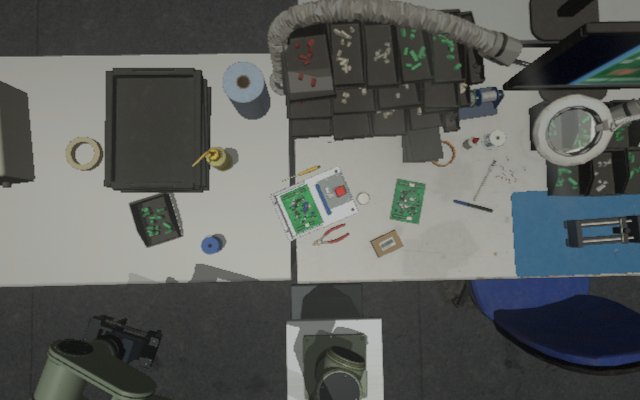

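View pics/side0.png

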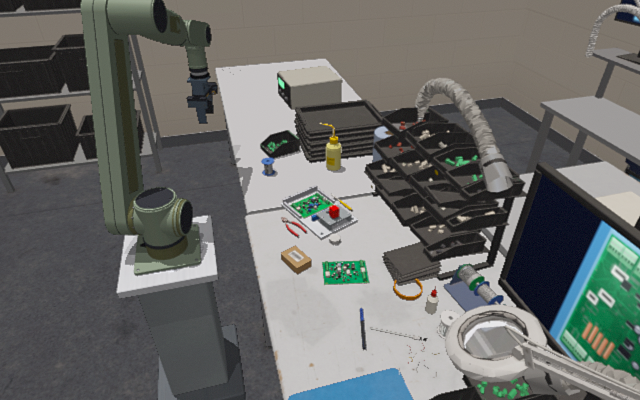

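The top view has the fixture at about px (315,203), with the board at its left end (299,208), the red knob at (340,190), the tin at (363,199) and the cutters at (331,235). Fixture +y points left and slightly down in the image, so it is about world +y. The side view agrees. I'll zoom in next to get the axes accurately.

```bash
python3 - <<'E'
from workcell import camera_model
import cv2, numpy as np
a=cv2.imread("pics/top0.png")[155:255,262:382]; b=cv2.imread("pics/side0.png")[180:255,270:370]
cv2.imwrite("pics/topz.png",cv2.resize(a,(720,600),interpolation=cv2.INTER_CUBIC))
cv2.imwrite("pics/sidez.png",cv2.resize(b,(800,600),interpolation=cv2.INTER_CUBIC))
for c in("top","side"):
    m=camera_model(c);print(c,np.round(m["K"],1).tolist(),np.round(m["R"],3).tolist(),(-np.array(m["R"]).T@m["t"]).round())
E
```

```text
top [[391.7, 0.0, 318.0], [0.0, 391.7, 203.2], [0.0, 0.0, 1.0]] [[-0.021, -1.0, 0.018], [-0.998, 0.02, -0.055], [0.055, -0.019, -0.998]] [ 466.   68. 1321.]
side [[436.7, 0.0, 320.3], [0.0, 436.7, 198.4], [0.0, 0.0, 1.0]] [[0.965, -0.263, 0.001], [-0.151, -0.558, -0.816], [0.215, 0.787, -0.578]] [  205. -1197.   989.]
```

View pics/topz.png

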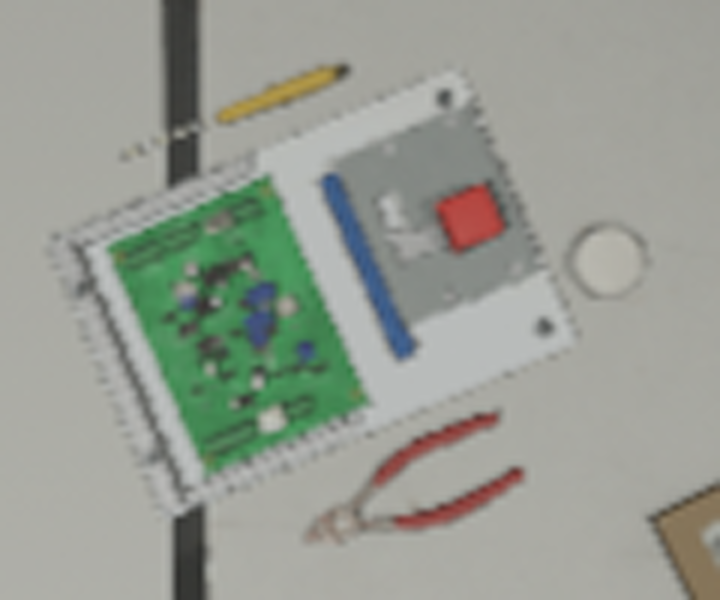

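View pics/sidez.png

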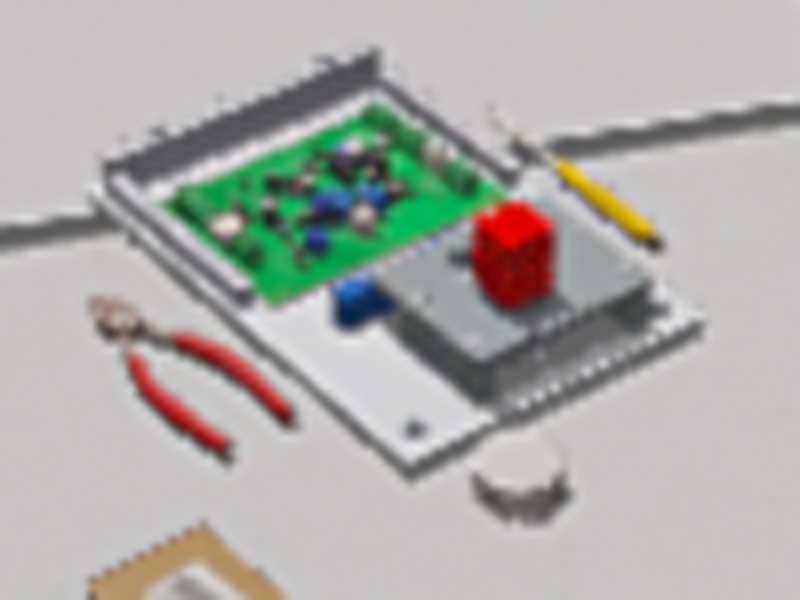

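Top crop: plate corners at about (462,70), (577,345), (175,515) and (55,240), knob top centre about (471,217). Side crop: plate corners (703,318), (410,470) and (98,188), knob top centre (515,224). I'll fit the fixture pose to both views.

```bash
cat > fit.py <<'E'
from workcell import camera_model
import numpy as np
from scipy.optimize import least_squares
C={c:camera_model(c) for c in("top","side")}
def proj(c,X):
    p=np.array(C[c]["K"])@(np.array(C[c]["R"])@X+np.array(C[c]["t"])); return p[:2]/p[2]
def pix(c,u,v):
    s,o=(6,(262,155)) if c=="top" else (8,(270,180))
    return (np.array([u,v])+.5)/s-.5+o
PL={"ur":(85,-70,12),"lr":(-85,-70,12),"ll":(-85,182,12),"ul":(85,182,12)}
obs=[("top","ur",462,70),("top","lr",577,345),("top","ll",175,515),("top","ul",55,240),("top","k",471,217),
("side","ur",703,318),("side","lr",410,470),("side","ll",98,188),("side","k",515,224)]
def W(p,f):
    a=np.radians(p[2]);c,s=np.cos(a),np.sin(a)
    return np.array([p[0]+c*f[0]-s*f[1],p[1]+s*f[0]+c*f[1],f[2]])
def res(p,each=False):
    r=[proj(c,W(p,(0,-45+p[3],83) if n=="k" else PL[n]))-pix(c,u,v) for c,n,u,v in obs]
    return np.array(r) if each else np.ravel(r)
if __name__=="__main__":
    r=least_squares(res,[560,0,15,5],loss="soft_l1");p=r.x
    print(p.round(2));print(res(p,True).round(2).tolist());print("knob",W(p,(0,-45+p[3],64)))
E
python3 fit.py
```

```text
[560.05   2.49  21.8   12.17]
[[0.5, -1.1], [1.27, -0.51], [-1.14, 0.71], [-0.84, -0.39], [0.37, -0.0], [0.49, 0.24], [-0.34, -0.34], [-1.26, 0.39], [-0.41, -0.25]]
knob [572.24130949 -28.00084889  64.        ]
```

```bash
python3 -m crank '1 0 0 0 0 0 9.8; 1 0 0 0 0 0 9.8; 1 0 0 0 0 0 9.8; 1 0 0 0 0 0 9.8; 1 0 0 0 0 0 9.8' 10 && python3 -m crank '1 -60 12 0 0 0 0; 1 -60 12 0 0 0 0; 1 -60 12 0 0 0 0; 1 -60 12 0 0 0 0; 1 -60 12 0 0 0 0; 1 -60 12 0 0 0 0; 1 -60 12 0 0 0 0; 1 -60 12 0 0 0 0; 1 -60 12 0 0 0 0; 1 -60 12 0 0 0 0'
cat > where.py <<'E'
from workcell import env
import numpy as np,sys
s=env.state();a=np.radians(21.8);d=np.array(s["ee_pos"])[:2]-[560.05,2.49]
R=np.array([[np.cos(a),np.sin(a)],[-np.sin(a),np.cos(a)]])
print("t",s["time_s"],"fix xy",(R@d).round(1),"z",round(s["ee_pos"][2],1),"rot",np.round(s["ee_rot"],1),"F fix",(R@np.array(s["force"])[:2]).round(1),round(s["force"][2],1),"w",round(s["gripper_width"],1))
E
python3 where.py
```

```text
time_s: 1.62
ee_pos: [187.8, 543.5, 225.0]
ee_rot: [180.0, -0.0, 111.6]
force: [-0.3, -0.4, -0.8]
gripper_width: 44.2
gripper_force: 0.0
time_s: 2.88
ee_pos: [524.2, 29.9, 225.2]
ee_rot: [179.9, -0.0, 111.9]
force: [0.7, 0.7, -0.3]
gripper_width: 0.4
gripper_force: 0.0
t 2.875 fix xy [-23.1  38.7] z 225.2 rot [179.9  -0.  111.9] F fix [0.9 0.4] -0.3 w 0.4
```

```bash
python3 -m crank '1 -62 12 0 0 0 0; 1 -62 11 0 0 0 0; 1 0 0 50 0 0 0; 1 0 0 50 0 0 0; 1 0 0 30 0 0 0; 1 0 0 0 0 0 0; 1 0 0 0 0 0 0' >/dev/null; python3 where.py; python3 - <<'E'
from workcell import grab_frame
import cv2
a=grab_frame("top")[150:250,270:390]; b=grab_frame("side")[160:250,280:400]
cv2.imwrite("pics/m1.png",cv2.hconcat([cv2.resize(a,(400,333),interpolation=3),cv2.resize(b,(400,333),interpolation=3)]))
E
```

```text
t 3.75 fix xy [  0.8 -82.6] z 96.4 rot [1.799e+02 1.000e-01 1.119e+02] F fix [ 0.8 -0.6] 0.3 w 0.7
```

View pics/m1.png

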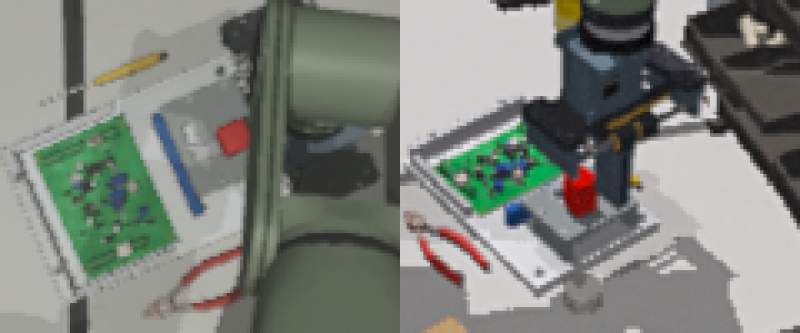

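```bash
python3 - <<'E'
from fit import *
from workcell import env
e=np.array(env.state()["ee_pos"]);e[2]-=11
for n,X in(("tip",e),("knobtop",np.array([572.2,-28,83]))):
    p=proj("side",X); print(n,X,p,"crop",(p-[280,160])*[400/120,333/90]+[400,0])
E
```

```text
tip [591.62272799 -73.90412116  85.9108401 ] [342.85291163 213.47270107] crop [609.50970545 197.84899397]
knobtop [572.2 -28.   83. ] [333.51684081 207.31197941] crop [578.38946937 175.05432381]
```

```bash
python3 -m crank '1 0 0 20 0 0 0; 1 0 0 13 0 0 0; 1 0 0 0 0 0 0; 1 4 0 0 0 0 0; 1 4 0 0 0 0 0; 1 4 0 0 0 0 0; 1 4 0 0 0 0 0; 1 0 0 0 0 0 0' >/dev/null; python3 where.py;  python3 -m crank '1 4 0 0 0 0 0; 1 4 0 0 0 0 0; 1 4 0 0 0 0 0; 1 0 0 0 0 0 0'>/dev/null; python3 where.py
```

```text
t 4.85 fix xy [ -0.3 -65.7] z 62.0 rot [180.  -0. 112.] F fix [ 0.4 -0.4] -0.6 w 0.6
t 5.35 fix xy [ -0.2 -53.6] z 62.0 rot [180.   -0.  111.9] F fix [-0.  -0.8] 0.6 w 0.7
```

```bash
for i in 1 2; do python3 -m crank '1 3 0 0 0 0 0; 1 3 0 0 0 0 0; 1 3 0 0 0 0 0' >/dev/null; python3 where.py; done; python3 - <<'E'
from workcell import grab_frame
import cv2
a=grab_frame("top")[150:250,270:390]; b=grab_frame("side")[160:250,280:400]
cv2.imwrite("pics/m2.png",cv2.hconcat([cv2.resize(a,(400,333),interpolation=3),cv2.resize(b,(400,333),interpolation=3)]))
E
```

```text
t 5.725 fix xy [ -0.2 -44.9] z 62.0 rot [180.    0.  111.9] F fix [-0.3 -1.1] 0.4 w 0.4
t 6.1 fix xy [ -0.3 -36. ] z 62.0 rot [180.    0.  111.9] F fix [-0.5 -3. ] 0.6 w 0.3
```

View pics/m2.png

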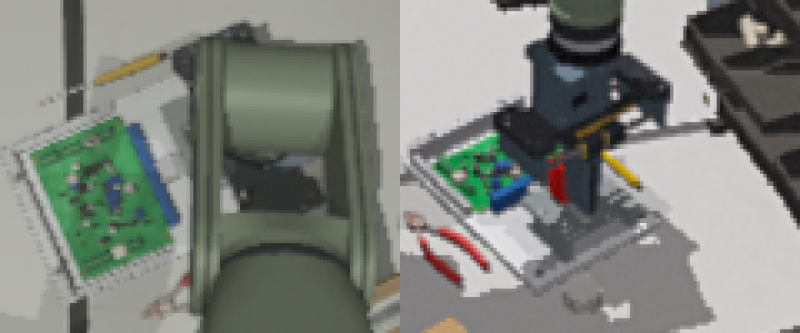

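The bar now touches the board: blue at about (150,170) in the left half, against the board's edge. The knob is moving with the finger. I'll push on to the stop.

```bash
for i in 1 2 3 4 5 6 7; do python3 -m crank '1 2 0 0 0 0 0; 1 0 0 0 0 0 0' >/dev/null; python3 where.py; done
```

```text
t 6.45 fix xy [ -0.3 -33.9] z 62.0 rot [180.   -0.  111.9] F fix [ 0.2 -2.2] 0.8 w 0.4
t 6.7 fix xy [ -0.3 -31.9] z 61.9 rot [180.   -0.  111.9] F fix [-0.2 -1.6] 1.0 w 0.5
t 6.95 fix xy [ -0.3 -29.9] z 62.0 rot [180.   -0.  111.9] F fix [ 0.8 -1.8] 1.0 w 0.5
t 7.2 fix xy [ -0.3 -27.9] z 62.0 rot [180.   -0.  111.9] F fix [ 0.4 -2.2] 1.1 w 0.5
t 7.45 fix xy [ -0.3 -25.8] z 62.0 rot [180.   -0.  111.9] F fix [ 0.6 -2.3] 1.6 w 0.7
t 7.7 fix xy [ -0.3 -25.4] z 62.0 rot [180.    0.2 112. ] F fix [-0.3 -7.2] 0.3 w 0.7
t 7.95 fix xy [ -0.2 -25.2] z 62.1 rot [180.    0.3 112.1] F fix [ -2.6 -12.9] -0.5 w 0.7
```

```bash
python3 -m crank '1 -6 0 0 0 0 0; 1 -8 0 0 0 0 0; 1 0 0 -50 0 0 0; 1 0 0 0 0 0 0; 1 0 -46 0 0 0 0; 1 41 0 0 0 0 0; 1 0 0 0 0 0 0; 1 0 0 30 0 0 0; 1 0 0 20 0 0 0; 1 0 0 0 0 0 0' >/dev/null; python3 where.py;python3 - <<'E'
from workcell import grab_frame
import cv2
a=grab_frame("top")[150:250,270:390]; b=grab_frame("side")[160:250,280:400]
cv2.imwrite("pics/m3.png",cv2.hconcat([cv2.resize(a,(400,333),interpolation=3),cv2.resize(b,(400,333),interpolation=3)]))
E
```

```text
t 9.2 fix xy [-47.4   5.1] z 60.2 rot [-1.798e+02 -1.000e-01  1.119e+02] F fix [ 0.1 -0.2] -0.7 w 0.5
```

View pics/m3.png

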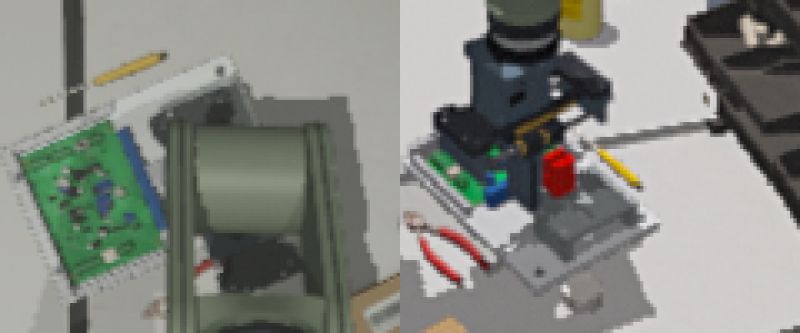

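The board is against the fence, and the finger (crop px ~(522,180)) stands on the near side of the knob (558,172). Next is the sideways push.

```bash
python3 -m crank '1 0 4 0 0 0 0; 1 0 4 0 0 0 0; 1 0 4 0 0 0 0; 1 0 3 0 0 0 0; 1 0 0 0 0 0 0' >/dev/null; python3 where.py; for i in 1 2 3 4 5; do python3 -m crank '1 0 2 0 0 0 0; 1 0 2 0 0 0 0; 1 0 0 0 0 0 0' >/dev/null; python3 where.py; done
```

```text
t 9.925 fix xy [-31.1   4.9] z 62.0 rot [180.    0.  111.9] F fix [0.8 0.8] -0.8 w 0.8
t 10.3 fix xy [-27.2   4.9] z 61.9 rot [180.    0.  111.9] F fix [ 0. -0.] 0.2 w 0.6
t 10.675 fix xy [-23.6   4.9] z 61.9 rot [-180.    -0.   111.9] F fix [-2.2  0.1] 1.0 w 0.9
t 11.05 fix xy [-19.2   4.9] z 61.9 rot [180.   -0.  111.9] F fix [-0.6  0.4] 1.0 w 0.4
t 11.425 fix xy [-15.1   4.9] z 61.9 rot [180.   -0.  111.9] F fix [-0.7 -0.3] 0.1 w 0.4
t 11.8 fix xy [-11.1   5. ] z 61.9 rot [180.   -0.  111.9] F fix [-1.5  0.2] 0.2 w 0.5
```

```bash
for i in 1 2 3 4 5 6 7 8; do python3 -m crank '1 0 2 0 0 0 0; 1 0 0 0 0 0 0' >/dev/null; python3 where.py; done
```

```text
t 12.05 fix xy [-9.2  5. ] z 61.9 rot [180.   -0.  111.9] F fix [-1.6  0.6] 0.1 w 0.4
t 12.3 fix xy [-7.2  4.9] z 61.9 rot [180.   -0.  111.9] F fix [-1.2  0.5] 0.2 w 0.1
t 12.55 fix xy [-5.2  4.9] z 61.9 rot [180.   -0.  111.9] F fix [-1.5  0.9] 0.3 w 0.9
t 12.8 fix xy [-3.2  5. ] z 61.9 rot [180.   -0.  111.9] F fix [-1.3  0.9] -0.0 w 0.4
t 13.05 fix xy [-1.2  5. ] z 61.9 rot [180.   -0.  111.9] F fix [-1.4  0.5] 0.8 w 0.2
t 13.3 fix xy [0.6 5. ] z 61.9 rot [-180.    -0.   111.9] F fix [-1.7  0.4] -0.3 w 0.5
t 13.55 fix xy [0.8 5. ] z 61.9 rot [-179.8   -0.   112. ] F fix [-6.9 -0.2] 5.0 w -0.1
t 13.8 fix xy [1.  5.1] z 61.9 rot [-179.6   -0.   112. ] F fix [-10.8  -1.9] 7.5 w 0.1
```

Hard stop after about 25 mm of travel. I'll back off, lift, move clear and check.

```bash
python3 -m crank '1 0 -6 0 0 0 0; 1 0 -8 0 0 0 0; 1 0 0 -50 0 0 0; 1 0 0 -50 0 0 0; 1 0 0 -50 0 0 0; 1 50 -30 0 0 0 0; 1 60 -20 0 0 0 0; 1 60 -20 0 0 0 0; 1 60 -20 0 0 0 0; 1 60 0 0 0 0 0' >/dev/null; python3 where.py; python3 - <<'E'
from workcell import grab_frame
import cv2
a=grab_frame("top")[150:250,265:385]; b=grab_frame("side")[170:260,270:390]
cv2.imwrite("pics/m4.png",cv2.hconcat([cv2.resize(a,(400,333),interpolation=3),cv2.resize(b,(400,333),interpolation=3)]))
E
```

```text
t 15.05 fix xy [-100.5  294.2] z 212.4 rot [179.9  -0.  111.9] F fix [ 0.9 -0.9] 0.3 w 0.7
```

View pics/m4.png

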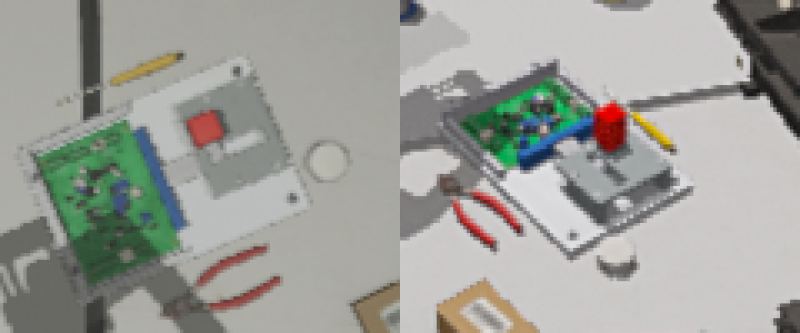

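The knob sits at the end of the short leg (left half, px ~(206,128)). The board is clamped between the bar and the fence, and the tin, cutters and screwdriver are where they were.

```bash
python3 -m crank '1 0 0 0 0 0 0; 1 0 0 0 0 0 0' >/dev/null; python3 -c "
from workcell import env
print(env.job_done())"
```

```text
the job is handed in; nothing more can be done
None
```

The board is clamped against the fence and the knob was pushed to a hard stop in both legs of the slot (about 25 mm along the short leg, so it should be locked); the last picture shows the tin, cutters and screwdriver unmoved, and I handed the job in at about 15 s.

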